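Reverse the ratchet and clamp the glued card stack in the model-maker's press

ROBOT

A 6-joint arm with a two-finger parallel gripper is mounted at the origin on the work surface. World frame = base frame: x ahead of the robot, y to its left, z up, the work surface at z = 0. Lengths are in mm, angles in rad, forces in N, time in s.
With the tool pointing down it reaches from about 350 to 875 mm from the base axis. Payload 4.2 kg.
Tool frame: the origin (TCP) lies at the very end of the fingers, on their centre line; the grasp point (between the pads) lies arm.grip_depth behind it (arm.grip_depth is the distance from the TCP to the grasp point, in mm); z points along the fingers, y is the direction in which the jaws open and shut (so a half turn about z gives the same grasp; the last joint's range is limited). The gripper opens to 85 mm and grips with 20 to 120 N. Pads are 22 mm wide; open, the fingers measure 114 mm over their backs; the gripper's body (76 mm by 85 mm) begins 54 mm behind the grasp point. The pads swing forward as they close: fully open they stand 13 mm farther back than shut.
Start: joints at [1.367, 0.385, 0.008, 0, -1.194, -0.259], TCP at [279.001, 559.248, 231.312] pointing down, gripper open.
Joint ranges: [-3.14, 3.14], [-1.21, 2.06], [-1.07, 1.41], [-3.16, 2.05], [-2.99, -0.16], [-3.1, 3.1]. Speed limits (rad/s): [2.79, 2.79, 3.14, 3.14, 3.14, 3.14].

INTERFACE

Orientations are given as a unit quaternion [x, y, z, w].
In Python, from bench import arm, optics, workorder gives the robot as it stands. The module is installed in compiled form; this text tells all that it offers.
- The arm moves only by the tool play_rows, never from a script. Its arguments are lists of equal length, an entry for each row: "travel": the shift along the tool's x, y, z in m, a list of three; "rotation": the turn, a rotation vector about the tool's x, y, z in rad, a list of three; "grip": the opening, from 0 (shut) to 1 (fully open). In form: {"travel": [[x, y, z], ...], "rotation": [[rx, ry, rz], ...], "grip": [grip, ...]}. A call has 1 to 12 rows; each row shifts and turns the commanded pose from where the row before left it, along the tool's axes as they then stand; what a row does not reach is not made up. A row lasts 1/12 s, in which the tool goes at most 41.7 mm and 7.16 degrees, less where a joint would pass 70% of its speed; a pose out of reach is approached as far as the arm can. A call is refused whole if a number of a shift passes 0.0417 or a number of a turn 0.125, either way. A call with a gripper value outside its range is refused whole. The fingers move at their own pace and stop on an object; the grip force is fixed at half the most. Time passes only in rows, so rows that do not move let the fingers close. It gives the time, the measured TCP pose, the force and the opening at its end, in the units of the state.
- arm.read_state(): the state, without advancing time (a new reading comes with each control period).
- optics.get_image(name): name is "scene" or "top"; returns a dict with "image" (420x560x3 uint8, blue, green, red), "depth" (420x560 float32, mm along the optical axis (not along the pixel's ray), 0 where there is no reading), "camera_matrix" (3x3 intrinsics, pixels), "k1" (the pictures are not rectified: a ray, as slopes to the right and down, at radius r is drawn at 1 + k1 r^2 times it, then the intrinsics apply), "R" (3x3) and "t" (3): a world point X has camera coordinates R X + t. Camera axes: x right, y down, z forward; pixel columns grow to the right and rows downward; lengths in mm; the calibration is good to about 2 mm. A picture is of the moment at which its call begins.
- workorder.job_done(): hands the job in, once; it reports no verdict.
The state is a dict: "clock": time; "joints": joint angles; "joint_vel": joint speeds; "joint_efforts": joint torques, N m; "position": TCP position; "ee_rot": TCP orientation; "contact_force": force on the tool from outside, world axes, zero at the start; "wrist_torque": the same for the moment, N m; "gripper_width": finger opening in mm.
Only numpy, scipy, OpenCV 4.12 (cv2) and the standard library are available. Lean on these libraries where they do the work, as an engineer would, in place of code of your own. Each camera call takes 0.05 s, during which the arm holds its last target. There are 200 camera calls.

TASK

A freshly glued stack of card layers lies in the bench press, but the ratchet handle on the press is still set to undo. Flip the small direction lever on the ratchet head over to tightening, swing the handle well back anticlockwise to feel that it now clicks round freely that way while the pressure plate stays still, then work the handle to and fro to wind the plate down until it bears firmly on the stack without crushing it, and let go. Leave the stack where it lies and do not disturb the other things on the table.

Things in the scene. Friction and masses are not known exactly. Their poses are not given: they have to be found in the camera images.
- press: Dark cast-iron bench screw press, fixed: base 210 x 300 x 20 mm, two upright steel columns (24 mm thick, tops 206 mm above the table) 118 mm to either side of the spindle, a crosshead between them, its top 156 mm above the table (eyes round the columns 159 mm). Origin: on the spindle axis at table height; z up; its open front, where the handle swings, faces its -x.
- spindle_top (a point): Point on the vertical spindle axis at the top face of the ratchet head, 192 mm above the table. The handle turns about this vertical axis.
- grip (a point): Middle of the black round handle grip (23 mm thick, lying level, 105 to 190 mm from the spindle axis), 150 mm from the axis, 179 mm above the table, at half its thickness. Push here square to the handle while it moves slowly: 1 to 1.5 N free-wheeling; 5 to 6 N driving the screw before the plate touches; firm clamping is about 10.5 N; below 8 N is slack, above 14 N crushes the card.
- ratchet (a joint): Angle of the ratchet handle in rad: 0 when it points to the press's front, growing clockwise seen from above (tightening way); stops at +1.25 and -1.25, near the columns. It starts near the clockwise end, so it must be swung back before it can tighten. 14 teeth, 0.45 rad apart: up to 0.45 rad of a stroke is lost before it bites. Let go under load it springs back a little (up to 0.25 rad); else it stays.
- dir_lever (a joint): Angle of the direction lever in rad, growing clockwise seen from above: -0.45 (end stop) = undo (anticlockwise drives, clockwise free-wheels), +0.45 (other stop) = tighten (clockwise drives, anticlockwise free-wheels). It moves stiffly, about 2 N at its tip, and stays where it is left: push it right over to its stop.
- lever_tip (a point): Tip of the dark thumb lever on top of the ratchet head, 29 mm from its upright pivot, which lies 34 mm from the spindle axis towards the grip; the lever points away from the spindle. At -0.45 rad the tip is on the anticlockwise side of the handle's centre line. The wing is 6 mm thick (9 at the tip), its top 209 mm above the table; the head's flat top under it is at 192 mm.
- platen: The press's level steel pressure plate, 130 x 186 x 16 mm, guided on the columns. Origin: centre of its underside. A full turn of the spindle moves it 10 mm; clockwise is down. It starts some 2 to 4 mm above the stack. Once it touches, the push at the grip climbs 1 N for every 10 mm or so of further grip travel. The screw holds by itself when the handle is let go.
- stack: The work: a loose stack of glued card layers, 112 x 150 mm and some 40 mm high, lying on the press base under the plate. Origin: centre of its underside.
- cup: Bystander: paper coffee cup with blue lid, 81 mm across, 114 mm high. Origin: centre of its underside.
- glue: Bystander: white glue bottle, 52 mm across, 130 mm high. Origin: centre of its underside.
- tape: Bystander: red tape dispenser, 105 x 26 x 70 mm. Origin: centre of its underside.
- house: Bystander: card model of a house, 131 x 63 x 73 mm. Origin: centre of its underside.
- knife: Bystander: yellow cutter knife, 140 mm long, 12 mm high, on the table in front of the press. Origin: centre of its underside.
- weight: Bystander: steel weight, 50 x 50 x 42 mm, beside the press. Origin: centre of its underside.
- offcuts: Bystander: card offcuts, 100 x 55 x 12 mm, beside the press. Origin: centre of its underside.
- spanner: Bystander: small steel spanner, 150 mm long, 7 mm high, behind the press. Origin: centre of its underside.
Mind the look-alikes: they are no part of the job. What is shaped like the stack but green or orange is not meant.

How it is judged:
By the outcome, as a careful person would: the job done as asked, in the order asked, and still so for the second after the job is handed in, with the robot touching nothing.
It also fails if it takes over 72 s, if anything falls off the work surface, if the arm or the gripper's body presses on something with over 40 N, if the wrist force passes 120 N, or if a joint passes its speed limit or range.

## Working session

There is one attempt and no reset: what is moved stays moved. The work goes in short steps, Python scripts to look and compute and a tool call to move; the robot and the scene stay as the last step left them, time stands still between calls to the robot, and variables do not carry over. Pictures are saved under pics/ and viewed, about 8 in all and at most 12, crops included, and the job is handed in when it is done.

Besides the shell and the picture viewer there is one more tool, called by a JSON object that holds its "op" and its "data". play_rows: Moves the arm, as the interface text tells. Its arguments: {"type":"object","properties":{"travel":{"type":"array","items":{"type":"array","items":{"type":"number"}}},"rotation":{"type":"array","items":{"type":"array","items":{"type":"number"}}},"grip":{"type":"array","items":{"type":"number"}}},"required":["travel","rotation","grip"]}

```bash
mkdir -p pics
cat > h.py <<'E'
import numpy as np, cv2
from bench import arm, optics, workorder
def grab(n):
    return optics.get_image(n)
def world(g,mask=None):
    K=g["camera_matrix"];h,w=g["depth"].shape
    u,v=np.meshgrid(np.arange(w),np.arange(h))
    d=cv2.undistortPoints(np.stack([u.ravel(),v.ravel()],1).astype(np.float64)[:,None],K,np.array([g["k1"],0,0,0.]))[:,0]
    z=g["depth"].ravel().astype(float)
    P=np.c_[d[:,0]*z,d[:,1]*z,z]
    W=(P-g["t"])@g["R"]
    W[z==0]=np.nan
    return W.reshape(h,w,3)
def proj(g,X):
    X=np.atleast_2d(X).astype(float)
    return cv2.projectPoints(X,cv2.Rodrigues(g["R"])[0],g["t"],g["camera_matrix"],np.array([g["k1"],0,0,0.]))[0][:,0]
E
python3 - <<'E'
from h import *
import pickle
for n in("scene","top"):
    g=grab(n); cv2.imwrite(f"pics/{n}0.png",g["image"]); pickle.dump(g,open(n+"0.pkl","wb"))
    print(n,-g["R"].T@g["t"],g["k1"],g["camera_matrix"].tolist())
s=arm.read_state();print(s,arm.grip_depth)
E
```

```text
scene [970.21640801 749.22618563 725.09983538] 0.04322590251495655 [[419.8667375347884, 0.0, 280.98645065557696], [0.0, 419.8667375347884, 213.04992074980723], [0.0, 0.0, 1.0]]
top [ 364.27290227    4.10804804 1419.50933379] -0.12823378471231292 [[494.1672206248407, 0.0, 271.24205007809], [0.0, 494.1672206248407, 202.82192378827415], [0.0, 0.0, 1.0]]
{'clock': 0.1, 'joints': array([ 1.36660791e+00,  3.85485674e-01,  6.76682433e-03, -4.42563997e-04,
       -1.19401684e+00, -2.58594356e-01]), 'joint_vel': array([-0.00194843, -0.00113899,  0.00318847,  0.00220857,  0.00208686,
        0.00156352]), 'joint_efforts': array([ 2.67868722e-05, -3.93315196e+01,  1.88930297e+01,  4.19799462e+00,
       -2.57643092e-03,  1.34800229e-05]), 'position': array([278.77711435, 558.79512905, 230.32792473]), 'ee_rot': array([ 9.73329049e-01, -2.29411377e-01, -1.79229922e-04,  9.74917418e-04]), 'contact_force': array([ 0.31541694,  0.62371267, -0.01244832]), 'wrist_torque': array([-0.0124704 ,  0.03475529,  0.01191533]), 'gripper_width': 85.14298820844395} 18.700000000000003
```

View pics/scene0.png

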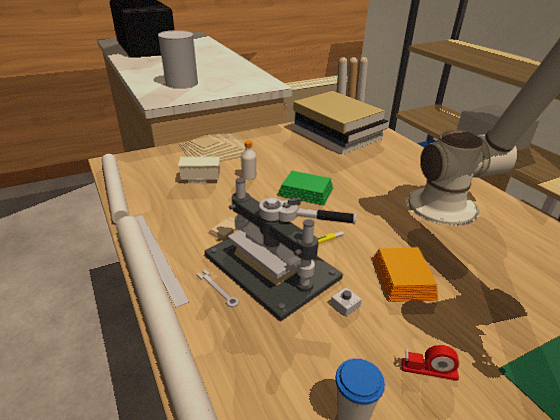

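View pics/top0.png

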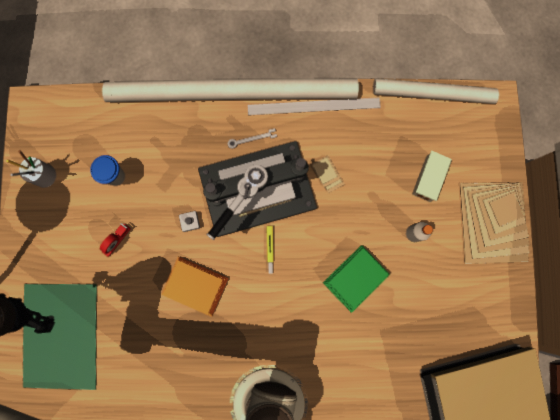

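The press is in the top image at about (258,187), with column tops near (212,188) and (299,150). The handle runs from the head at (256,177) to the grip end at (213,233). Next I'll measure the pose.

Run:
```python
from h import *
import pickle
T=pickle.load(open("top0.pkl","rb"));S=pickle.load(open("scene0.pkl","rb"))
W=world(T);w=W[120:260,180:340].reshape(-1,3)
def m(lo,hi):
    return w[(w[:,2]>lo)&(w[:,2]<hi)]
c=m(200,214); 
print(len(c)); 
z=W[...,2]; mk=((z>198)&(z<213)).astype(np.uint8); mk[:120]=0;mk[260:]=0;mk[:,:180]=0;mk[:,340:]=0
n,l,st,ce=cv2.connectedComponentsWithStats(mk)
for i in range(1,n):
    if st[i,4]>3: print(ce[i],st[i],np.nanmean(W[l==i],0))
b=m(14,26); r=cv2.minAreaRect(b[:,:2].astype(np.float32)); print("base",r)
for n_,g,box in(("t",T,(140,250,190,330)),("s",S,(170,320,200,360))):
    a,bb,c_,d=box
    cv2.imwrite(f"pics/{n_}crop.png",cv2.resize(g["image"][a:bb,c_:d],None,fx=5,fy=5,interpolation=cv2.INTER_CUBIC))
```

```text
262
[300.59210526 161.90789474] [296 157  10  10  76] [639.95348259 -89.27690182 206.12476232]
[255.45333333 174.85333333] [251 169  10  12  75] [608.82934437  24.62733703 203.63893275]
[210.         187.17808219] [206 183  10  10  73] [578.56204337 138.18022338 207.12501579]
[246.56140351 189.29824561] [244 182   8  17  57] [572.15487547  47.15562953 205.52448166]
base ((576.88818359375, 14.648727416992188), (457.3659362792969, 345.59124755859375), 89.25824737548828)
```

View pics/tcrop.png

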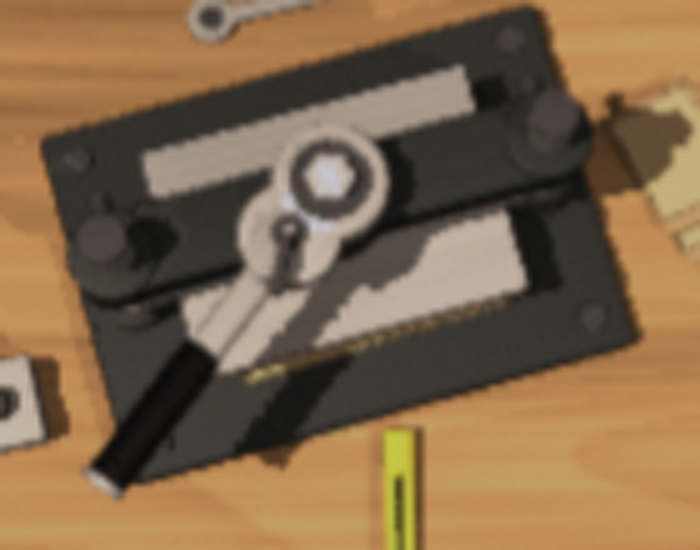

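Column tops give the spindle at about (609, 24.5) and press yaw at about 0.264. In the crop the handle runs down-left, with the dark lever from its pivot at (290,230) to its tip at (283,280), on the anticlockwise (undo) side. Next is the handle angle and tip position.

```bash
cat >> h.py <<'E'
SP=np.array([609.1,24.5]); YAW=0.2637
def hq(g):
    w=world(g).reshape(-1,3); w=w[np.isfinite(w[:,0])]
    d=w[:,:2]-SP; r=np.hypot(*d.T); m=(r>110)&(r<188)&(w[:,2]>180)&(w[:,2]<200)
    th=np.arctan2(d[m,1],d[m,0]); q=(np.pi+YAW-th+np.pi)%(2*np.pi)-np.pi
    k=abs(q)<1.4
    return np.median(q[k]),k.sum()
def pt(q,r,off=0):  # off>0: clockwise side
    th=np.pi+YAW-q; return SP+r*np.array([np.cos(th),np.sin(th)])+off*np.array([np.sin(th),-np.cos(th)])
def lever(g,q,z=207):
    w=world(g).reshape(-1,3); w=w[np.isfinite(w[:,0])]
    th=np.pi+YAW-q; d=w[:,:2]-SP; a=d@[np.cos(th),np.sin(th)]; b=d@[np.sin(th),-np.cos(th)]
    m=(a>44)&(a<72)&(abs(b)<25)&(w[:,2]>198)&(w[:,2]<216)
    return m.sum(),np.median(np.arctan2(b[m],a[m]-34)) if m.sum() else None,np.c_[a,b,w[:,2]][m].round(0)
def delta(p):  # world target -> tool shift
    from scipy.spatial.transform import Rotation as R
    s=arm.read_state(); return R.from_quat(s["ee_rot"]).inv().apply(np.array(p)-s["position"])
E
python3 - <<'E'
from h import *
import pickle
T=pickle.load(open("top0.pkl","rb"));S=pickle.load(open("scene0.pkl","rb"))
for g in(T,S):
    q=hq(g); n,a,p=lever(g,q[0]); print(q,n,a,p.mean(0)if n else 0); print(p[::max(1,n//12)].tolist())
q=hq(T)[0]
th=np.pi+YAW-q
print("yaw handle deg",np.degrees(th),"lever tip",pt(q,34+29*np.cos(.45),-29*np.sin(.45)), "d to pre", delta(np.r_[pt(q,66,-45),235]))
E
```

```text
(np.float64(0.9116087207359804), np.int64(277)) 26 -0.4407514468986321 [ 54.65384615  -9.65384615 208.69230769]
[[48.0, -3.0, 211.0], [44.0, -6.0, 207.0], [48.0, -6.0, 211.0], [52.0, -6.0, 211.0], [49.0, -10.0, 210.0], [52.0, -9.0, 206.0], [56.0, -9.0, 211.0], [59.0, -8.0, 208.0], [56.0, -13.0, 213.0], [60.0, -12.0, 211.0], [63.0, -11.0, 209.0], [60.0, -15.0, 211.0], [63.0, -14.0, 206.0]]
(np.float64(0.9636507543451982), np.int64(272)) 58 -0.3941528742354819 [ 53.93103448  -8.65517241 204.65517241]
[[58.0, -17.0, 209.0], [47.0, -10.0, 209.0], [56.0, -15.0, 207.0], [44.0, -4.0, 209.0], [53.0, -7.0, 209.0], [61.0, -10.0, 208.0], [51.0, -7.0, 206.0], [59.0, -10.0, 205.0], [47.0, -3.0, 205.0], [55.0, -7.0, 204.0], [64.0, -11.0, 203.0], [51.0, -8.0, 200.0], [59.0, -11.0, 199.0], [47.0, -5.0, 198.0], [56.0, -6.0, 199.0]]
yaw handle deg 142.87756479210805 lever tip [553.55626188  50.72164834] d to pre [461.01227375 362.64093979  -3.9086596 ]
```

{"op": "play_rows", "data": {"travel": [[0.023,0.018,0],[0.023,0.018,0],[0.023,0.018,0],[0.023,0.018,0],[0.023,0.018,0],[0.023,0.018,0],[0.023,0.018,0],[0.023,0.018,0],[0.023,0.018,0],[0.023,0.018,0],[0.023,0.018,0],[0.023,0.018,0]], "rotation": [[0,0,0],[0,0,0],[0,0,0],[0,0,0],[0,0,0],[0,0,0],[0,0,0],[0,0,0],[0,0,0],[0,0,0],[0,0,0],[0,0,0]], "grip": [0,0,0,0,0,0,0,0,0,0,0,0]}}

```text
clock: 1.1
position: [429.6, 241.2, 231.0]
ee_rot: [0.973, -0.229, -0.0, 0.0]
contact_force: [0.2, -0.4, 0.1]
gripper_width: 0.0
```

{"op": "play_rows", "data": {"travel": [[0.023,0.018,0],[0.023,0.018,0],[0.023,0.018,0],[0.023,0.018,0],[0.023,0.018,0],[0.023,0.018,0],[0.023,0.018,0],[0,0,0],[0,0,0],[0,0,0],[0,0,0],[0,0,0]], "rotation": [[0,0,0],[0,0,0],[0,0,0],[0,0,0],[0,0,0],[0,0,0],[0,0,0],[0,0,0.12],[0,0,0.12],[0,0,0.12],[0,0,0.12],[0,0,0.12]], "grip": [0,0,0,0,0,0,0,0,0,0,0,0]}}

```text
clock: 2.1
position: [517.0, 57.9, 230.8]
ee_rot: [0.86, -0.51, -0.0, 0.0]
contact_force: [0.1, 0.0, 0.5]
gripper_width: 0.2
```

{"op": "play_rows", "data": {"travel": [[0,0,0],[0,0,0],[0,0,0],[0,0,0],[0,0,0],[0,0,0],[0,0,0],[0,0,0],[0,0,0],[0,0,0],[0,0,0],[0,0,0]], "rotation": [[0,0,0.12],[0,0,0.12],[0,0,0.12],[0,0,0.12],[0,0,0.12],[0,0,0.12],[0,0,0.12],[0,0,0.12],[0,0,0.12],[0,0,0.12],[0,0,0.12],[0,0,0.12]], "grip": [0,0,0,0,0,0,0,0,0,0,0,0]}}

```text
clock: 3.1
position: [517.0, 58.0, 230.8]
ee_rot: [-0.311, 0.95, 0.0, -0.001]
contact_force: [-0.6, -0.3, 0.0]
gripper_width: 0.0
```

{"op": "play_rows", "data": {"travel": [[0,0,0],[0,0,0],[0,0,0],[0,0,0],[0,0,0],[0,0,0],[0,0,0],[0,0,0],[0,0,0],[0,0,0],[0,0,0]], "rotation": [[0,0,0.12],[0,0,0.12],[0,0,0.12],[0,0,0.12],[0,0,0.12],[0,0,0.12],[0,0,0.12],[0,0,0.12],[0,0,0.12],[0,0,0.12],[0,0,0]], "grip": [0,0,0,0,0,0,0,0,0,0,0]}}

```text
clock: 4.02
position: [517.0, 58.1, 230.9]
ee_rot: [0.278, 0.961, -0.0, -0.0]
contact_force: [0.3, 0.7, 0.6]
gripper_width: -0.5
```

```bash
cat >> h.py <<'E'
def rep(q):
    s=arm.read_state(); from scipy.spatial.transform import Rotation as R
    x=R.from_quat(s["ee_rot"]).as_matrix()[:,0]; th=np.pi+YAW-q
    e=np.array([np.cos(th),np.sin(th)]); c=np.array([np.sin(th),-np.cos(th)])
    d=s["position"][:2]-SP; tq=(np.pi+YAW-np.arctan2(x[1],x[0])+np.pi)%(2*np.pi)-np.pi
    f=s["contact_force"]
    print("t %.2f pos %s tool q %.3f | r %.1f cw %.1f | F rad %.2f cw %.2f z %.2f | w %.1f j6 %.2f"%(s["clock"],s["position"].round(1),tq,d@e,d@c,f[:2]@e,f[:2]@c,f[2],s["gripper_width"],s["joints"][5]))
E
python3 - <<'E'
from h import *
rep(0.92); print(delta(np.r_[pt(.92,69,-42),235]))
E
```

```text
t 4.02 pos [517.   58.1 230.9] tool q 0.827 | r 93.4 cw -29.6 | F rad 0.15 cw 0.75 z 0.65 | w -0.5 j6 -2.56
[-23.18185593 -14.60094154  -4.14081134]
```

{"op": "play_rows", "data": {"travel": [[-0.008,-0.005,0],[-0.008,-0.005,0],[-0.007,-0.005,0.002],[0,0,0.01],[0,0,0.01],[0,0,0.01],[0,0,0.002],[0,0,0]], "rotation": [[0,0,0],[0,0,0],[0,0,0],[0,0,0.05],[0,0,0.05],[0,0,0.05],[0,0,0],[0,0,0]], "grip": [0,0,0,0,0,0,0,0]}}

```text
clock: 4.68
position: [528.6, 32.3, 196.4]
ee_rot: [0.348, 0.938, -0.001, -0.001]
contact_force: [-0.3, 0.3, 0.2]
gripper_width: -0.0
```

Run:
```python
from h import *
rep(0.92)
S=grab("scene"); print(hq(S),lever(S,.92)[:2])
cv2.imwrite("pics/s1.png",cv2.resize(S["image"][160:280,210:370],None,fx=5,fy=5,interpolation=cv2.INTER_CUBIC))
```

```text
t 4.68 pos [528.6  32.3 196.4] tool q 0.974 | r 68.5 cw -42.9 | F rad 0.37 cw 0.04 z 0.23 | w -0.0 j6 -2.65
(np.float64(0.9663909541302069), np.int64(272)) (np.int64(56), np.float64(-0.2832855609617617))
```

View pics/s1.png

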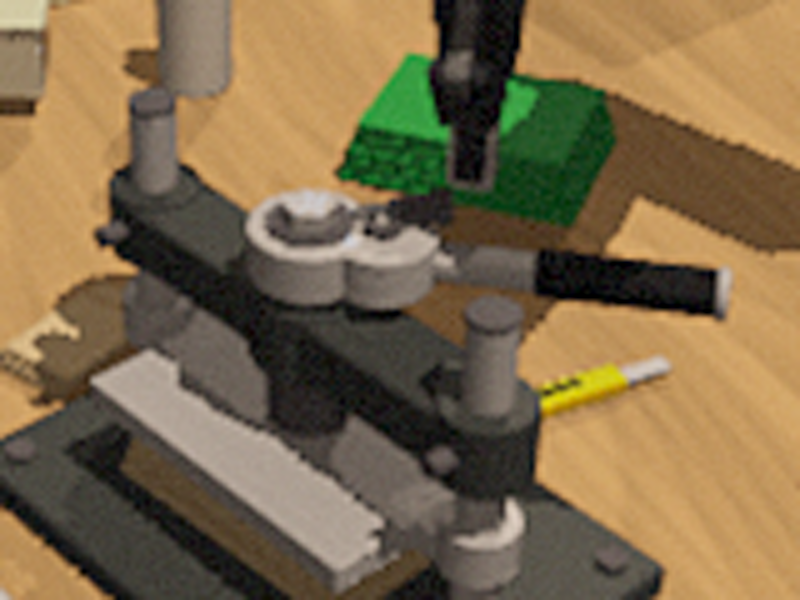

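Crop: the closed finger is at (470,170), just beyond the lever tip at (430,205), and clear of everything. I'll push it clockwise.

{"op": "play_rows", "data": {"travel": [[0,0.003,0],[0,0.003,0],[0,0.003,0],[0,0.003,0],[0,0.003,0],[0,0.003,0],[0,0.003,0],[0,0.003,0]], "rotation": [[0,0,0],[0,0,0],[0,0,0],[0,0,0],[0,0,0],[0,0,0],[0,0,0],[0,0,0]], "grip": [0,0,0,0,0,0,0,0]}}

```text
clock: 5.4
position: [543.6, 51.4, 196.9]
ee_rot: [0.348, 0.937, -0.001, -0.001]
contact_force: [-4.6, 0.2, 0.7]
gripper_width: 0.3
```

{"op": "play_rows", "data": {"travel": [[0,0.003,0],[0,0.003,0]], "rotation": [[0,0,0],[0,0,0]], "grip": [0,0]}}

```text
clock: 5.57
position: [548.5, 56.2, 197.1]
ee_rot: [0.348, 0.937, -0.0, -0.0]
contact_force: [-3.1, -0.2, 0.2]
gripper_width: 0.3
```

Run:
```python
from h import *
rep(0.92)
S=grab("scene"); T=grab("top");print(hq(S),lever(S,.92)[:2],hq(T),lever(T,.92)[:2])
cv2.imwrite("pics/s2.png",cv2.resize(S["image"][160:280,210:370],None,fx=5,fy=5,interpolation=cv2.INTER_CUBIC))
```

```text
t 5.57 pos [548.5  56.2 197.1] tool q 0.975 | r 67.3 cw -11.9 | F rad 2.37 cw -2.08 z 0.16 | w 0.3 j6 -2.68
(np.float64(1.0863612214676799), np.int64(281)) (np.int64(76), np.float64(0.2453027461794477)) (np.float64(1.0361943451405278), np.int64(277)) (np.int64(0), None)
```

{"op": "play_rows", "data": {"travel": [[0,0.002,0],[0,0.002,0],[0,0.002,0]], "rotation": [[0,0,0.03],[0,0,0.03],[0,0,0.03]], "grip": [0,0,0]}}

```text
clock: 5.92
position: [552.7, 60.5, 197.3]
ee_rot: [0.391, 0.921, 0.0, 0.0]
contact_force: [-2.0, 0.4, -0.5]
gripper_width: 0.2
```

Run:
```python
from h import *
S=grab("scene"); q=hq(S)[0]-.05;print(q);rep(q)
cv2.imwrite("pics/s3.png",cv2.resize(S["image"][160:280,210:370],None,fx=5,fy=5,interpolation=cv2.INTER_CUBIC))
```

```text
1.0389331364126384
t 5.97 pos [553.1  60.7 197.3] tool q 1.067 | r 65.3 cw -13.3 | F rad 1.24 cw -2.67 z 0.35 | w 0.1 j6 -2.77
```

View pics/s3.png

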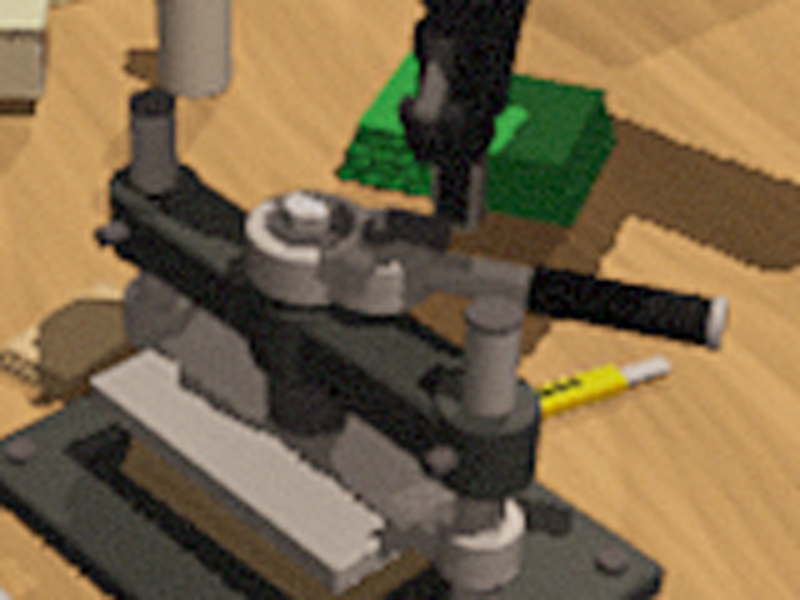

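Crop: the lever runs (375,225)→(445,232), now roughly in line with the handle, so it is about halfway over. Pushing continues.

{"op": "play_rows", "data": {"travel": [[0,0.002,0],[0,0.002,0],[0,0.002,0],[0,0.002,0]], "rotation": [[0,0,0.03],[0,0,0.03],[0,0,0],[0,0,0]], "grip": [0,0,0,0]}}

```text
clock: 6.3
position: [558.8, 65.8, 197.4]
ee_rot: [0.417, 0.909, 0.0, 0.0]
contact_force: [-2.0, -1.2, -0.2]
gripper_width: -0.1
```

Run:
```python
from h import *
S=grab("scene"); q=hq(S)[0]-.05;print(q);rep(q)
```

```text
1.0388793138412769
t 6.35 pos [559.1  65.9 197.4] tool q 1.124 | r 64.7 cw -5.4 | F rad 0.50 cw -0.30 z 1.08 | w -0.0 j6 -2.84
```

{"op": "play_rows", "data": {"travel": [[0,0.002,0]], "rotation": [[0,0,0]], "grip": [0]}}

```text
clock: 6.43
position: [560.1, 66.8, 197.4]
ee_rot: [0.417, 0.909, -0.0, 0.0]
contact_force: [-1.2, -0.4, -0.4]
gripper_width: 0.2
```

{"op": "play_rows", "data": {"travel": [[0,0.002,0]], "rotation": [[0,0,0]], "grip": [0]}}

```text
clock: 6.52
position: [561.5, 68.0, 197.4]
ee_rot: [0.417, 0.909, -0.0, 0.0]
contact_force: [-2.1, -1.4, 0.4]
gripper_width: 0.2
```

Run:
```python
from h import *
S=grab("scene"); q=hq(S)[0]-.05;print(q);rep(q)
```

```text
1.0548027676692258
t 6.57 pos [562.   68.2 197.4] tool q 1.125 | r 64.2 cw -2.8 | F rad -1.43 cw -1.02 z 0.89 | w -0.0 j6 -2.84
```

{"op": "play_rows", "data": {"travel": [[0,0.002,0],[0,0.002,0]], "rotation": [[0,0,0],[0,0,0]], "grip": [0,0]}}

```text
clock: 6.73
position: [564.2, 70.2, 197.3]
ee_rot: [0.417, 0.909, -0.001, -0.0]
contact_force: [-1.9, -5.5, 1.0]
gripper_width: -0.5
```

{"op": "play_rows", "data": {"travel": [[0,0.002,0],[0,0,0]], "rotation": [[0,0,0],[0,0,0]], "grip": [0,0]}}

```text
clock: 6.9
position: [565.6, 71.1, 197.3]
ee_rot: [0.418, 0.909, -0.001, -0.0]
contact_force: [-2.2, -5.2, 1.9]
gripper_width: 0.1
```

Run:
```python
from h import *
S=grab("scene"); q=hq(S)[0]-.05;print(q);rep(q)
cv2.imwrite("pics/s4.png",cv2.resize(S["image"][160:280,210:370],None,fx=5,fy=5,interpolation=cv2.INTER_CUBIC))
```

```text
1.1347019996177072
t 6.95 pos [565.6  71.1 197.3] tool q 1.125 | r 63.7 cw -3.3 | F rad -2.68 cw -6.18 z 1.49 | w -0.2 j6 -2.84
```

View pics/s4.png

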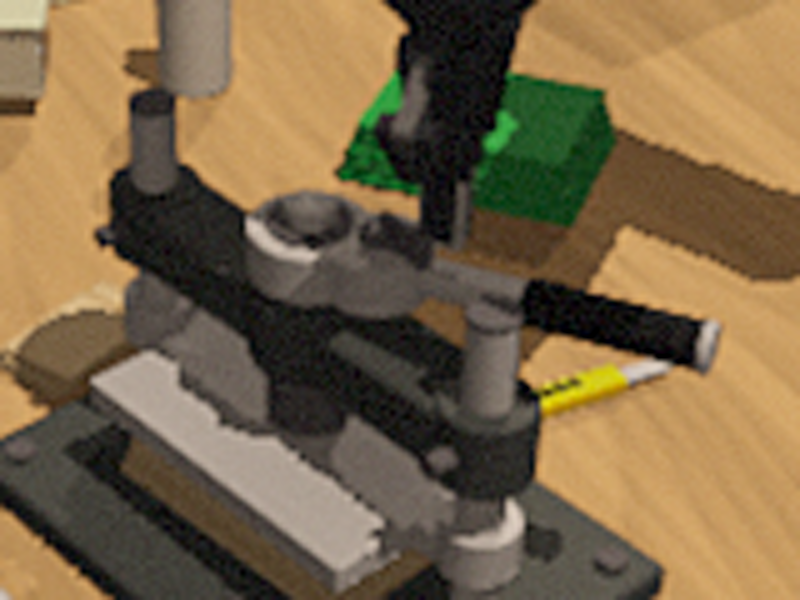

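Crop: the lever now lies (370,225)→(430,262), on the clockwise side of the handle, and the force rose to 6 N. That suggests it is at its stop. I'll withdraw and measure.

{"op": "play_rows", "data": {"travel": [[0,-0.008,0],[0,-0.015,-0.005],[0,-0.02,-0.02],[0.02,-0.02,-0.02],[0.03,-0.02,-0.01],[0.02,-0.01,0]], "rotation": [[0,0,0],[0,0,0],[0,0,0],[0,0,0],[0,0,0],[0,0,0]], "grip": [0,0,0.2,0.45,0.45,0.45]}}

```text
clock: 7.45
position: [448.6, 64.5, 255.4]
ee_rot: [0.418, 0.909, 0.003, 0.002]
contact_force: [-1.1, 0.3, -0.6]
gripper_width: 38.5
```

Run:
```python
from h import *
S=grab("scene"); T=grab("top"); q=hq(S)[0]-.03; print(hq(S),hq(T)); 
for g in(S,T):
    for qq in(q,hq(T)[0]): n,a,p=lever(g,qq); print(n,a,p.mean(0) if n else 0)
rep(q); print(delta(np.r_[pt(q,150,0),235]))
```

```text
(np.float64(1.1649424772281205), np.int64(284)) (np.float64(1.1827555007630268), np.int64(10))
49 0.5212912078528898 [ 55.67346939  11.69387755 205.57142857]
49 0.38910728182320997 [ 56.26530612   9.         205.57142857]
29 0.37827400307485515 [ 54.68965517   8.68965517 207.44827586]
29 0.2648578770199298 [ 55.06896552   6.06896552 207.44827586]
t 7.55 pos [447.4  65.1 254.2] tool q 1.123 | r 135.2 cw -97.6 | F rad -0.65 cw 0.19 z 0.81 | w 38.1 j6 -2.93
[13.64813954 97.70642642 19.76405674]
```

The lever shifted by about 0.89 rad, which is full travel, so it is at its tighten stop. Next I'll straddle the grip.

{"op": "play_rows", "data": {"travel": [[0.003,0.024,0.005],[0.003,0.025,0.005],[0.004,0.025,0.005],[0.004,0.024,0.005],[0,0,0.015],[0,0,0.018],[0,0,0.018],[0,0,0.014],[0,0,0.006],[0,0,0]], "rotation": [[0,0,0],[0,0,0],[0,0,0],[0,0,0],[0,0,0],[0,0,0],[0,0,0],[0,0,0],[0,0,0],[0,0,0]], "grip": [0.45,0.45,0.45,0.45,0.45,0.45,0.45,0.45,0.45,0.45]}}

```text
clock: 8.38
position: [514.6, 138.7, 160.0]
ee_rot: [0.418, 0.909, -0.001, -0.001]
contact_force: [0.0, -0.3, 0.8]
gripper_width: 38.5
```

Run:
```python
from h import *
S=grab("scene"); print(hq(S)); rep(1.12)
cv2.imwrite("pics/s5.png",cv2.resize(S["image"][160:280,230:390],None,fx=5,fy=5,interpolation=cv2.INTER_CUBIC))
```

```text
(np.float64(1.1746467950255957), np.int64(248))
t 8.43 pos [515.3 139.  161.3] tool q 1.125 | r 148.0 cw 4.2 | F rad 0.73 cw 0.86 z 0.23 | w 38.4 j6 -3.00
```

View pics/s5.png

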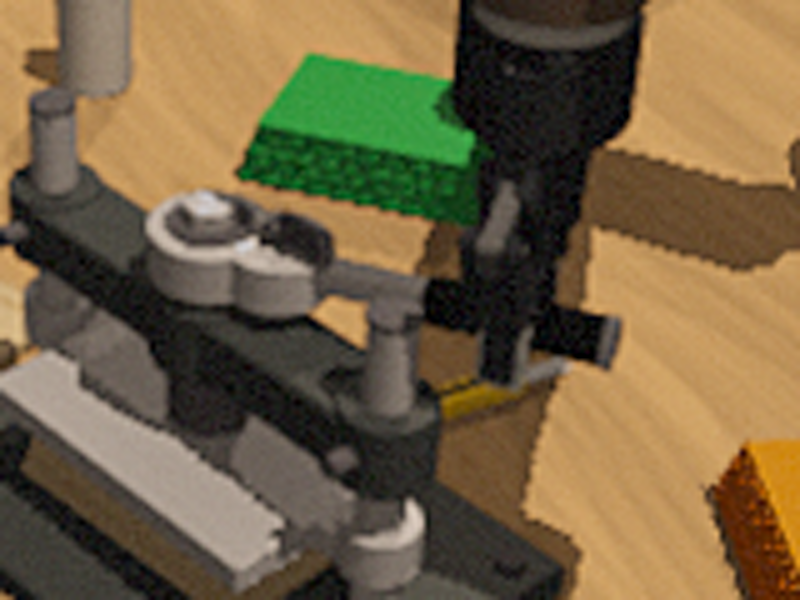

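Crop: the fingers straddle the black grip at (510,330), with the lever at (310,240) on the clockwise side. I'll swing back anticlockwise.

{"op": "play_rows", "data": {"travel": [[-0.0004,-0.0104,0],[-0.0004,-0.0104,0],[-0.0004,-0.0104,0],[-0.0004,-0.0104,0],[-0.0004,-0.0104,0],[-0.0004,-0.0104,0],[-0.0004,-0.0104,0],[-0.0004,-0.0104,0],[-0.0004,-0.0104,0],[-0.0004,-0.0104,0],[-0.0004,-0.0104,0],[-0.0004,-0.0104,0]], "rotation": [[0,0,-0.07],[0,0,-0.07],[0,0,-0.07],[0,0,-0.07],[0,0,-0.07],[0,0,-0.07],[0,0,-0.07],[0,0,-0.07],[0,0,-0.07],[0,0,-0.07],[0,0,-0.07],[0,0,-0.07]], "grip": [0.45,0.45,0.45,0.45,0.45,0.45,0.45,0.45,0.45,0.45,0.45,0.45]}}

```text
clock: 9.43
position: [464.3, 29.4, 162.9]
ee_rot: [0.009, 1.0, 0.001, 0.002]
contact_force: [-0.4, 1.4, 0.0]
gripper_width: 38.5
```

Run:
```python
from h import *
S=grab("scene"); print(hq(S)); rep(.29)
```

```text
(np.float64(0.4119728947167869), np.int64(246))
t 9.48 pos [464.   28.2 162.8] tool q 0.280 | r 145.1 cw -0.2 | F rad 0.16 cw -0.22 z 0.58 | w 38.7 j6 -2.00
```

{"op": "play_rows", "data": {"travel": [[0,-0.0104,0],[0,-0.0104,0],[0,-0.0104,0],[0,-0.0104,0],[0,-0.0104,0],[0,-0.0104,0],[0,-0.0104,0],[0,-0.0104,0],[0,-0.0104,0],[0,-0.0104,0],[0,-0.0104,0],[0,-0.0104,0]], "rotation": [[0,0,-0.07],[0,0,-0.07],[0,0,-0.07],[0,0,-0.07],[0,0,-0.07],[0,0,-0.07],[0,0,-0.07],[0,0,-0.07],[0,0,-0.07],[0,0,-0.07],[0,0,-0.07],[0,0,-0.07]], "grip": [0.45,0.45,0.45,0.45,0.45,0.45,0.45,0.45,0.45,0.45,0.45,0.45]}}

```text
clock: 10.48
position: [508.1, -83.9, 162.7]
ee_rot: [-0.399, 0.917, -0.0, 0.002]
contact_force: [0.7, 1.5, 0.4]
gripper_width: 38.3
```

{"op": "play_rows", "data": {"travel": [[-0.0004,-0.0104,0],[-0.0004,-0.0104,0],[-0.0004,-0.0104,0],[-0.0004,-0.0104,0],[-0.0004,-0.0104,0],[-0.0004,-0.0104,0],[-0.0004,-0.0104,0]], "rotation": [[0,0,-0.07],[0,0,-0.07],[0,0,-0.07],[0,0,-0.07],[0,0,-0.07],[0,0,-0.07],[0,0,-0.07]], "grip": [0.45,0.45,0.45,0.45,0.45,0.45,0.45]}}

```text
clock: 11.07
position: [570.7, -119.0, 162.6]
ee_rot: [-0.609, 0.793, -0.0, 0.0]
contact_force: [-0.6, 0.2, 0.7]
gripper_width: 38.4
```

Run:
```python
from h import *
S=grab("scene"); T=grab("top");print(hq(S),hq(T)); rep(-1.0)
```

```text
(np.float64(-0.9921709894527098), np.int64(215)) (np.float64(-0.9587805167724763), np.int64(60))
t 11.17 pos [ 571.9 -119.   162.3] tool q -1.044 | r 148.0 cw -7.9 | F rad 0.52 cw 0.65 z -0.02 | w 38.0 j6 -0.34
```

{"op": "play_rows", "data": {"travel": [[-0.0004,-0.0104,0],[-0.0004,-0.0104,0],[0,0,0],[-0.0002,0.0075,0],[-0.0002,0.0075,0],[-0.0002,0.0075,0],[-0.0002,0.0075,0],[-0.0002,0.0075,0],[-0.0002,0.0075,0],[-0.0002,0.0075,0],[-0.0002,0.0075,0],[-0.0002,0.0075,0]], "rotation": [[0,0,-0.07],[0,0,-0.07],[0,0,0],[0,0,0.05],[0,0,0.05],[0,0,0.05],[0,0,0.05],[0,0,0.05],[0,0,0.05],[0,0,0.05],[0,0,0.05],[0,0,0.05]], "grip": [0.45,0.45,0.45,0.45,0.45,0.45,0.45,0.45,0.45,0.45,0.45,0.45]}}

```text
clock: 12.17
position: [527.3, -99.3, 162.1]
ee_rot: [-0.476, 0.879, -0.001, 0.001]
contact_force: [0.6, -0.4, -0.1]
gripper_width: 38.3
```

Run:
```python
from h import *
rep(-.8)
```

```text
t 12.17 pos [527.3 -99.3 162.1] tool q -0.729 | r 147.9 cw 11.4 | F rad 0.10 cw -0.75 z -0.08 | w 38.3 j6 -0.69
```

{"op": "play_rows", "data": {"travel": [[-0.0002,0.0075,0],[-0.0002,0.0075,0],[-0.0002,0.0075,0],[-0.0002,0.0075,0],[-0.0002,0.0075,0],[-0.0002,0.0075,0],[-0.0002,0.0075,0],[-0.0002,0.0075,0],[-0.0002,0.0075,0],[-0.0002,0.0075,0],[-0.0002,0.0075,0],[-0.0002,0.0075,0]], "rotation": [[0,0,0.05],[0,0,0.05],[0,0,0.05],[0,0,0.05],[0,0,0.05],[0,0,0.05],[0,0,0.05],[0,0,0.05],[0,0,0.05],[0,0,0.05],[0,0,0.05],[0,0,0.05]], "grip": [0.45,0.45,0.45,0.45,0.45,0.45,0.45,0.45,0.45,0.45,0.45,0.45]}}

```text
clock: 13.17
position: [471.7, -31.5, 162.4]
ee_rot: [-0.195, 0.981, -0.0, 0.003]
contact_force: [4.1, -3.1, -2.2]
gripper_width: 38.4
```

Run:
```python
from h import *
rep(-.2); S=grab("scene");print(hq(S))
```

```text
t 13.17 pos [471.7 -31.5 162.4] tool q -0.130 | r 147.9 cw 11.4 | F rad -2.33 cw -4.59 z -2.21 | w 38.4 j6 -1.46
(np.float64(-0.11765573824913389), np.int64(246))
```

{"op": "play_rows", "data": {"travel": [[-0.0002,0.0075,0],[-0.0002,0.0075,0],[-0.0002,0.0075,0],[-0.0002,0.0075,0],[-0.0002,0.0075,0],[-0.0002,0.0075,0],[-0.0002,0.0075,0],[-0.0002,0.0075,0],[-0.0002,0.0075,0],[-0.0002,0.0075,0],[-0.0002,0.0075,0],[-0.0002,0.0075,0]], "rotation": [[0,0,0.05],[0,0,0.05],[0,0,0.05],[0,0,0.05],[0,0,0.05],[0,0,0.05],[0,0,0.05],[0,0,0.05],[0,0,0.05],[0,0,0.05],[0,0,0.05],[0,0,0.05]], "grip": [0.45,0.45,0.45,0.45,0.45,0.45,0.45,0.45,0.45,0.45,0.45,0.45]}}

```text
clock: 14.22
position: [462.5, 56.0, 162.4]
ee_rot: [0.102, 0.995, -0.0, 0.001]
contact_force: [2.5, -4.6, 1.1]
gripper_width: 38.7
```

Run:
```python
from h import *
rep(.43); S=grab("scene");print(hq(S))
```

```text
t 14.22 pos [462.5  56.  162.4] tool q 0.469 | r 149.8 cw 6.8 | F rad -3.24 cw -4.16 z 1.15 | w 38.7 j6 -2.25
(np.float64(0.49215090639908166), np.int64(231))
```

{"op": "play_rows", "data": {"travel": [[-0.0001,0.006,0],[-0.0001,0.006,0],[-0.0001,0.006,0],[-0.0001,0.006,0],[-0.0001,0.006,0],[-0.0001,0.006,0]], "rotation": [[0,0,0.04],[0,0,0.04],[0,0,0.04],[0,0,0.04],[0,0,0.04],[0,0,0.04]], "grip": [0.45,0.45,0.45,0.45,0.45,0.45]}}

```text
clock: 14.77
position: [472.8, 89.5, 162.0]
ee_rot: [0.22, 0.975, -0.001, 0.0]
contact_force: [1.1, -4.3, 2.5]
gripper_width: 38.5
```

Run:
```python
from h import *
rep(.67); S=grab("scene");print(hq(S)); rep(.67)
```

```text
t 14.77 pos [472.8  89.5 162. ] tool q 0.707 | r 150.9 cw 5.8 | F rad -2.75 cw -3.51 z 2.48 | w 38.5 j6 -2.54
(np.float64(0.7254041550167474), np.int64(226))
t 14.82 pos [473.2  90.3 162. ] tool q 0.708 | r 150.9 cw 6.7 | F rad -0.65 cw -1.45 z 1.53 | w 38.5 j6 -2.54
```

{"op": "play_rows", "data": {"travel": [[-0.0002,0.006,0],[-0.0002,0.006,0],[-0.0002,0.006,0],[-0.0002,0.006,0],[-0.0002,0.006,0]], "rotation": [[0,0,0.04],[0,0,0.04],[0,0,0.04],[0,0,0.04],[0,0,0.04]], "grip": [0.45,0.45,0.45,0.45,0.45]}}

```text
clock: 15.23
position: [487.5, 114.6, 161.6]
ee_rot: [0.316, 0.949, -0.002, -0.001]
contact_force: [-1.5, -4.2, 3.4]
gripper_width: 38.2
```

Run:
```python
from h import *
rep(.87)
```

```text
t 15.23 pos [487.5 114.6 161.6] tool q 0.907 | r 151.3 cw 4.8 | F rad -1.15 cw -4.36 z 3.41 | w 38.2 j6 -2.77
```

{"op": "play_rows", "data": {"travel": [[-0.0002,0.006,0],[-0.0002,0.006,0],[-0.0002,0.006,0],[-0.0002,0.006,0],[-0.0002,0.006,0]], "rotation": [[0,0,0.04],[0,0,0.04],[0,0,0.04],[0,0,0.04],[0,0,0.04]], "grip": [0.45,0.45,0.45,0.45,0.45]}}

```text
clock: 15.65
position: [507.3, 136.4, 161.4]
ee_rot: [0.409, 0.912, -0.002, -0.002]
contact_force: [-4.2, -3.1, 4.5]
gripper_width: 38.6
```

Run:
```python
from h import *
rep(1.06); S=grab("scene");print(hq(S)); rep(1.06)
```

```text
t 15.65 pos [507.3 136.4 161.4] tool q 1.107 | r 151.2 cw 5.5 | F rad 0.72 cw -5.13 z 4.47 | w 38.6 j6 -2.99
(np.float64(1.0955324064387248), np.int64(248))
t 15.70 pos [508.1 137.2 161.3] tool q 1.108 | r 151.2 cw 6.7 | F rad 0.47 cw -3.62 z 3.49 | w 38.4 j6 -2.99
```

No contact yet: the push is about 5 N. I'll swing back for the second stroke.

{"op": "play_rows", "data": {"travel": [[-0.0004,-0.0104,-0.001],[-0.0004,-0.0104,-0.001],[-0.0004,-0.0104,0],[-0.0004,-0.0104,0],[-0.0004,-0.0104,0],[-0.0004,-0.0104,0],[-0.0004,-0.0104,0],[-0.0004,-0.0104,0],[-0.0004,-0.0104,0],[-0.0004,-0.0104,0],[-0.0004,-0.0104,0],[-0.0004,-0.0104,0]], "rotation": [[0,0,-0.07],[0,0,-0.07],[0,0,-0.07],[0,0,-0.07],[0,0,-0.07],[0,0,-0.07],[0,0,-0.07],[0,0,-0.07],[0,0,-0.07],[0,0,-0.07],[0,0,-0.07],[0,0,-0.07]], "grip": [0.45,0.45,0.45,0.45,0.45,0.45,0.45,0.45,0.45,0.45,0.45,0.45]}}

```text
clock: 16.7
position: [459.5, 26.9, 163.4]
ee_rot: [-0.001, 1.0, 0.001, 0.0]
contact_force: [-0.4, 0.7, 0.3]
gripper_width: 38.5
```

{"op": "play_rows", "data": {"travel": [[-0.0004,-0.0104,0],[-0.0004,-0.0104,0],[-0.0004,-0.0104,0],[-0.0004,-0.0104,0],[-0.0004,-0.0104,0],[-0.0004,-0.0104,0],[-0.0004,-0.0104,0],[-0.0004,-0.0104,0],[-0.0004,-0.0104,0],[-0.0004,-0.0104,0],[-0.0004,-0.0104,0],[-0.0004,-0.0104,0]], "rotation": [[0,0,-0.07],[0,0,-0.07],[0,0,-0.07],[0,0,-0.07],[0,0,-0.07],[0,0,-0.07],[0,0,-0.07],[0,0,-0.07],[0,0,-0.07],[0,0,-0.07],[0,0,-0.07],[0,0,-0.07]], "grip": [0.45,0.45,0.45,0.45,0.45,0.45,0.45,0.45,0.45,0.45,0.45,0.45]}}

```text
clock: 17.7
position: [508.9, -83.8, 163.1]
ee_rot: [-0.409, 0.913, 0.001, -0.0]
contact_force: [-0.5, 0.4, -1.0]
gripper_width: 38.5
```

Run:
```python
from h import *
S=grab("scene");print(hq(S)); rep(-.55)
```

```text
(np.float64(-0.4862700633472592), np.int64(203))
t 17.75 pos [510.8 -84.6 163.2] tool q -0.581 | r 146.8 cw -3.4 | F rad -0.27 cw -1.96 z 0.22 | w 38.6 j6 -0.88
```

{"op": "play_rows", "data": {"travel": [[0.0006,-0.0104,0],[0.0006,-0.0104,0],[0.0006,-0.0104,0],[0.0006,-0.0104,0],[0,0.0075,0],[-0.0002,0.0075,0],[-0.0002,0.0075,0],[-0.0002,0.0075,0],[-0.0002,0.0075,0],[-0.0002,0.0075,0],[-0.0002,0.0075,0],[-0.0002,0.0075,0]], "rotation": [[0,0,-0.07],[0,0,-0.07],[0,0,-0.07],[0,0,-0.07],[0,0,0.05],[0,0,0.05],[0,0,0.05],[0,0,0.05],[0,0,0.05],[0,0,0.05],[0,0,0.05],[0,0,0.05]], "grip": [0.45,0.45,0.45,0.45,0.45,0.45,0.45,0.45,0.45,0.45,0.45,0.45]}}

```text
clock: 18.75
position: [494.6, -73.1, 163.6]
ee_rot: [-0.35, 0.937, -0.0, 0.001]
contact_force: [1.4, 0.0, -0.7]
gripper_width: 38.6
```

Run:
```python
from h import *
rep(-.5)
```

```text
t 18.75 pos [494.6 -73.1 163.6] tool q -0.452 | r 150.2 cw 8.7 | F rad -1.04 cw -0.95 z -0.73 | w 38.6 j6 -1.03
```

{"op": "play_rows", "data": {"travel": [[-0.0002,0.0075,0],[-0.0002,0.0075,0],[-0.0002,0.0075,0],[-0.0002,0.0075,0],[-0.0002,0.0075,0],[-0.0002,0.0075,0]], "rotation": [[0,0,0.05],[0,0,0.05],[0,0,0.05],[0,0,0.05],[0,0,0.05],[0,0,0.05]], "grip": [0.45,0.45,0.45,0.45,0.45,0.45]}}

```text
clock: 19.25
position: [471.5, -35.9, 163.6]
ee_rot: [-0.207, 0.978, -0.001, 0.002]
contact_force: [4.5, -4.7, -3.7]
gripper_width: 38.5
```

Run:
```python
from h import *
rep(-.25)
```

```text
t 19.25 pos [471.5 -35.9 163.6] tool q -0.152 | r 149.5 cw 15.0 | F rad -1.60 cw -6.35 z -3.74 | w 38.5 j6 -1.43
```

{"op": "play_rows", "data": {"travel": [[-0.0001,0.005,0],[-0.0001,0.005,0],[-0.0001,0.005,0]], "rotation": [[0,0,0.033],[0,0,0.033],[0,0,0.033]], "grip": [0.45,0.45,0.45]}}

```text
clock: 19.5
position: [466.3, -22.2, 163.7]
ee_rot: [-0.158, 0.987, -0.001, 0.002]
contact_force: [4.9, -6.6, -4.6]
gripper_width: 38.5
```

```bash
cat >> h.py <<'E'
def ft():
    s=arm.read_state(); d=s["position"][:2]-SP; f=s["contact_force"]
    q=(np.pi+YAW-np.arctan2(d[1],d[0])+np.pi)%(2*np.pi)-np.pi-.05
    print("t %.2f q %.3f r %.1f  F@150 %.2f z %.1f"%(s["clock"],q,np.hypot(*d),(d[0]*f[1]-d[1]*f[0])/150,f[2]),s["position"].round(1))
E
python3 -c "from h import *;ft()"
```

```text
t 19.50 q -0.103 r 150.3  F@150 7.83 z -4.6 [466.3 -22.2 163.7]
```

{"op": "play_rows", "data": {"travel": [[-0.0001,0.005,0],[-0.0001,0.005,0],[-0.0001,0.005,0]], "rotation": [[0,0,0.033],[0,0,0.033],[0,0,0.033]], "grip": [0.45,0.45,0.45]}}

```text
clock: 19.75
position: [462.4, -8.1, 163.6]
ee_rot: [-0.109, 0.994, -0.001, 0.002]
contact_force: [6.9, -8.5, -4.2]
gripper_width: 38.3
```

```bash
python3 -c "from h import *;ft()"
```

```text
t 19.75 q -0.005 r 150.3  F@150 9.81 z -4.2 [462.4  -8.1 163.6]
```

{"op": "play_rows", "data": {"travel": [[-0.0001,0.005,0],[-0.0001,0.005,0],[-0.0001,0.005,0]], "rotation": [[0,0,0.033],[0,0,0.033],[0,0,0.033]], "grip": [0.45,0.45,0.45]}}

```text
clock: 20.0
position: [459.9, 6.3, 163.6]
ee_rot: [-0.06, 0.998, -0.001, 0.002]
contact_force: [6.2, -10.5, -4.9]
gripper_width: 38.5
```

```bash
python3 -c "from h import *;ft()"
```

```text
t 20.00 q 0.092 r 150.3  F@150 11.19 z -4.9 [459.9   6.3 163.6]
```

Contact: the push climbed 7.8 → 9.8 → 11.2 N, which is firm and inside the 8–14 N window. I'll ease off and follow the spring-back.

{"op": "play_rows", "data": {"travel": [[-0.0001,-0.005,0],[-0.0001,-0.005,0],[-0.0001,-0.005,0],[-0.0001,-0.005,0],[-0.0001,-0.005,0],[-0.0001,-0.005,0],[0,0,0]], "rotation": [[0,0,-0.033],[0,0,-0.033],[0,0,-0.033],[0,0,-0.033],[0,0,-0.033],[0,0,-0.033],[0,0,0]], "grip": [0.45,0.45,0.45,0.45,0.45,0.45,0.45]}}

```text
clock: 20.58
position: [466.2, -22.3, 163.7]
ee_rot: [-0.159, 0.987, -0.0, 0.001]
contact_force: [2.5, -4.3, -1.2]
gripper_width: 38.2
```

Run:
```python
from h import *
S=grab("scene");q=hq(S)[0]; print(q);rep(q-.05);ft()
```

```text
-0.04950650763842823
t 20.63 pos [466.1 -22.2 163.7] tool q -0.055 | r 150.2 cw 7.2 | F rad -2.07 cw -4.65 z -2.08 | w 38.2 j6 -1.56
t 20.63 q -0.102 r 150.4  F@150 4.56 z -2.1 [466.1 -22.2 163.7]
```

{"op": "play_rows", "data": {"travel": [[-0.0001,-0.005,0],[-0.0001,-0.005,0],[-0.0001,-0.005,0],[-0.0001,-0.005,0],[0,0,0]], "rotation": [[0,0,-0.033],[0,0,-0.033],[0,0,-0.033],[0,0,-0.033],[0,0,0]], "grip": [0.45,0.45,0.45,0.45,0.45]}}

```text
clock: 21.05
position: [473.2, -40.4, 163.6]
ee_rot: [-0.224, 0.975, -0.0, 0.001]
contact_force: [1.0, -1.7, -1.7]
gripper_width: 38.6
```

Run:
```python
from h import *
S=grab("scene");q=hq(S)[0]; print(q);rep(q-.05);ft()
```

```text
-0.18376046657844114
t 21.10 pos [473.2 -40.3 163.6] tool q -0.186 | r 150.3 cw 7.9 | F rad -1.44 cw -3.25 z -0.14 | w 38.5 j6 -1.38
t 21.10 q -0.231 r 150.5  F@150 3.18 z -0.1 [473.2 -40.3 163.6]
```

{"op": "play_rows", "data": {"travel": [[-0.0001,-0.005,0],[-0.0001,-0.005,0],[-0.0001,-0.005,0],[0,0,0]], "rotation": [[0,0,-0.033],[0,0,-0.033],[0,0,-0.033],[0,0,0]], "grip": [0.45,0.45,0.45,0.45]}}

```text
clock: 21.43
position: [479.9, -53.2, 163.1]
ee_rot: [-0.271, 0.963, 0.0, -0.0]
contact_force: [0.1, 0.2, -0.1]
gripper_width: 38.1
```

Run:
```python
from h import *
S=grab("scene");q=hq(S)[0]; print(q);rep(q-.05);ft()
```

```text
-0.2561293968350835
t 21.48 pos [479.8 -53.1 163.1] tool q -0.285 | r 150.8 cw 4.5 | F rad 0.22 cw 0.26 z 0.02 | w 38.4 j6 -1.25
t 21.48 q -0.327 r 150.8  F@150 -0.25 z 0.0 [479.8 -53.1 163.1]
```

The force is released. I'll check the clamp by re-pushing: on the same tooth, the force should climb back to about 10 N by q≈0.05.

{"op": "play_rows", "data": {"travel": [[-0.0001,0.005,0],[-0.0001,0.005,0],[-0.0001,0.005,0],[-0.0001,0.005,0],[-0.0001,0.005,0],[-0.0001,0.005,0],[-0.0001,0.005,0]], "rotation": [[0,0,0.033],[0,0,0.033],[0,0,0.033],[0,0,0.033],[0,0,0.033],[0,0,0.033],[0,0,0.033]], "grip": [0.45,0.45,0.45,0.45,0.45,0.45,0.45]}}

```text
clock: 22.07
position: [465.8, -22.0, 163.2]
ee_rot: [-0.158, 0.987, -0.001, 0.0]
contact_force: [4.5, -7.5, -3.4]
gripper_width: 38.6
```

```bash
python3 -c "from h import *;ft()"
```

```text
t 22.07 q -0.100 r 150.6  F@150 8.58 z -3.4 [465.8 -22.  163.2]
```

{"op": "play_rows", "data": {"travel": [[-0.0001,0.005,0],[-0.0001,0.005,0]], "rotation": [[0,0,0.033],[0,0,0.033]], "grip": [0.45,0.45]}}

```text
clock: 22.23
position: [463.1, -12.8, 163.2]
ee_rot: [-0.125, 0.992, -0.001, 0.0]
contact_force: [5.8, -9.3, -5.0]
gripper_width: 38.5
```

```bash
python3 -c "from h import *;ft()"
```

```text
t 22.23 q -0.036 r 150.7  F@150 10.51 z -5.0 [463.1 -12.8 163.2]
```

{"op": "play_rows", "data": {"travel": [[-0.0001,0.005,0],[-0.0001,0.004,0]], "rotation": [[0,0,0.033],[0,0,0.027]], "grip": [0.45,0.45]}}

```text
clock: 22.4
position: [461.2, -4.1, 163.2]
ee_rot: [-0.096, 0.995, -0.001, 0.0]
contact_force: [4.9, -8.9, -4.7]
gripper_width: 38.5
```

```bash
python3 -c "from h import *;ft()"
```

```text
t 22.40 q 0.023 r 150.6  F@150 9.72 z -4.7 [461.2  -4.1 163.2]
```

The force returned to about 10–10.5 N, so the clamp is firm. I'll back off fully, then centre and lift.

{"op": "play_rows", "data": {"travel": [[-0.0001,-0.005,0],[-0.0001,-0.005,0],[-0.0001,-0.005,0],[-0.0001,-0.005,0],[-0.0001,-0.005,0],[-0.0001,-0.005,0],[-0.0001,-0.005,0],[-0.0001,-0.005,0],[-0.0001,-0.005,0],[-0.0001,-0.005,0],[0,0,0],[0,0,0]], "rotation": [[0,0,-0.033],[0,0,-0.033],[0,0,-0.033],[0,0,-0.033],[0,0,-0.033],[0,0,-0.033],[0,0,-0.033],[0,0,-0.033],[0,0,-0.033],[0,0,-0.033],[0,0,0],[0,0,0]], "grip": [0.45,0.45,0.45,0.45,0.45,0.45,0.45,0.45,0.45,0.45,0.45,0.45]}}

```text
clock: 23.4
position: [478.2, -49.6, 163.2]
ee_rot: [-0.258, 0.966, 0.0, -0.0]
contact_force: [1.0, 0.8, 0.0]
gripper_width: 38.3
```

Run:
```python
from h import *
S=grab("scene");q=hq(S)[0]; print(q);rep(q-.05);ft()
```

```text
-0.2522862880526322
t 23.45 pos [478.2 -49.6 163.2] tool q -0.259 | r 150.2 cw 7.7 | F rad 0.16 cw -1.97 z -0.39 | w 38.3 j6 -1.28
t 23.45 q -0.301 r 150.4  F@150 1.98 z -0.4 [478.2 -49.6 163.2]
```

{"op": "play_rows", "data": {"travel": [[0,-0.006,0],[0,0,0],[0,0,0],[0,0,-0.015],[0,0,-0.025],[0,0,-0.03],[0,0,-0.03],[0.03,0,-0.01],[0.03,0,0],[0.03,0,0],[0,0,0],[0,0,0]], "rotation": [[0,0,0],[0,0,0],[0,0,0],[0,0,0],[0,0,0],[0,0,0],[0,0,0],[0,0,0],[0,0,0],[0,0,0],[0,0,0],[0,0,0]], "grip": [0.45,0.55,0.6,0.6,0.6,0.6,0.6,0.6,0.6,0.6,0.6,0.6]}}

```text
clock: 24.45
position: [402.6, -100.6, 273.9]
ee_rot: [-0.258, 0.966, -0.0, 0.001]
contact_force: [0.3, -0.1, 0.5]
gripper_width: 51.3
```

Run:
```python
from h import *
import pickle
S=grab("scene");q=hq(S)[0]; print(q,lever(S,q)[:2]);ft()
# platen top height, before/after
S0=pickle.load(open("scene0.pkl","rb"))
for g in(S0,S):
    w=world(g).reshape(-1,3); w=w[np.isfinite(w[:,0])]; d=w[:,:2]-SP
    x=d@[np.cos(YAW),np.sin(YAW)]; y=d@[-np.sin(YAW),np.cos(YAW)]
    m=(x>30)&(x<58)&(abs(y)<70)&(w[:,2]>50)&(w[:,2]<110); print(m.sum(),np.median(w[m,2]))
cv2.imwrite("pics/s6.png",S["image"])
```

```text
-0.2544456818015419 (np.int64(43), np.float64(0.48213100802404774))
t 24.50 q -0.332 r 240.5  F@150 -0.71 z -0.2 [ 403.5 -100.2  273.7]
435 80.76326913263833
443 78.2027193735113
```

View pics/s6.png

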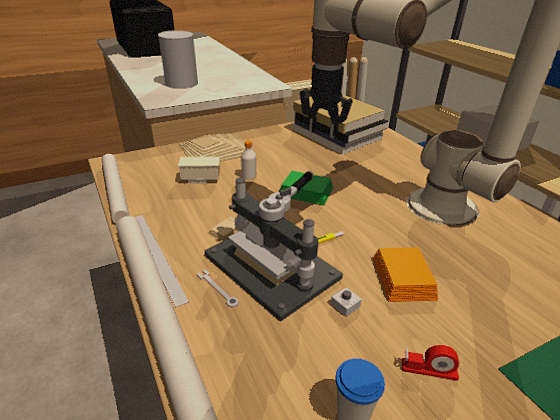

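The picture shows the arm clear of the press, the handle pointing to the front at (297,185), and the bystanders where they were. The plate is about 2.6 mm lower.

```bash
python3 -c "from bench import workorder;print(workorder.job_done())"
```

```text
the job is handed in; nothing more can be done
None
```

The press is set to tighten and the plate is clamped on the stack. I handed the job in at about 24.5 s, with the arm clear of everything.

- **Direction lever:** I pushed it across until the force rose to about 6 N. It measures about +0.48 rad from the handle line, against +0.45 nominal, so it is at the tighten stop. Pushing it also dragged the handle about 0.2 rad clockwise.
- **Swing back:** The handle moved from about 1.12 to about -1.1 rad anticlockwise at 1 to 1.5 N. That is the free-wheeling force, but I did not measure the plate height during the swing.
- **Tightening:** This took two strokes. The first ran at about 5 N with no contact, and the second climbed through 7.8 and 9.8 to 11.2 N. I then let go, and a slow re-push read 10.5 and 9.7 N, which is firm clamping inside the 8 to 14 N window.
- **After letting go:** The wrist force is about zero. In the last picture the bystanders and look-alikes look where they were.

Two readings did not quite agree with expectation:
- **Spring-back:** The handle came back about 0.35 to 0.4 rad by my estimate, more than the stated 0.25.
- **Plate travel:** The depth camera shows the plate about 2.6 mm lower, against about 3 to 4 mm worked out from the handle strokes. I put this down to camera noise and to handle travel lost before the ratchet bites.

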